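Hang up the ear defenders on the bench hanger

TASK

Clear the ear defenders off the bench: turn them crown up and hang them by the headband over the level bar of the hanger, on its free stretch between the tape roll and the bar's upturned end, one cup on each side. Lower them gently until the band lies on the bar before you let go, and wait until they have stopped swinging, so that in the end they hang straight and still, both cups about level, with the tape roll still on the bar and nothing else on the bench pushed about.

Things in the scene. Friction and masses are not known exactly. Their poses are not given: they have to be found in the camera images.
- ear_defenders: ear defenders: two box-like grey cups with dark cushions inside, joined by a rigid black headband, about 0.23 kg, found lying flat on the bench. Origin: at bench level midway between the cups; x points to the crown of the headband, y along the line through the cups, z up through the thickness (66 mm) as they lie. Free gap between the cups: 110 mm
- crown (a point): middle of the inner face of the headband's crown (x 117, y 0, z 33 mm in the ear defenders' frame, same axes); it is to rest on the bar. The band is a half circle of mean radius 78 mm about x 44, y 0, z 33 mm: a strip 22 mm wide (z) and 5 mm thick, padded to 30 by 10 mm over its middle 80 mm
- cup_a (a point): centre of the cup at x 0, y +75, z 33 mm of the ear defenders; same axes. Each cup is 88 mm (x) by 40 mm (y) by 66 mm (z) with rounded edges
- cup_b (a point): centre of the other, equal cup at x 0, y -75, z 33 mm; same axes
- hanger: an upright steel post, 22 mm in diameter, in a 60 mm boss on the bench, carrying a level bar 16 mm in diameter. The bar's axis lies 200 mm above the origin and runs from the post along -x for 280 mm; its last 15 mm turn up by 18 mm. Origin: on the post's axis, 0 to 30 mm above the bench (the bar's height differs from day to day)
- bar_mid (a point): on the axis of the hanger's bar, 165 mm out from the post, the middle of its free stretch; axes as the hanger's (x along the bar towards the post, z up)
- tape_roll: a roll of black insulating tape, 60 mm outside and 38 mm inside diameter, 19 mm wide, already hanging on the bar close to the post. Origin: its centre, x along its axis. A bystander
- sandal: a finished black sandal with one broad strap, 250 x 86 mm, 66 mm high, lying upright. Origin: centre of the sole's underside, x towards the toe. A bystander
- cutting_die: a steel strip cutting die, an oval loop 110 x 64 mm and 32 mm high, lying below the hanger bar. Origin: centre of its underside. A bystander
- hammer: a hammer lying on the bench, about 250 mm long. Origin: centre of its underside. A bystander
- glue_jar: a closed glue jar, 72 mm across and 100 mm high. Origin: centre of its underside. A bystander
- brush: a brush lying on the bench. Origin: centre of its underside. A bystander

How it is judged:
By the outcome, as a careful person would: the job done as asked, in the order asked, and still so for the second after the job is handed in, with the robot touching nothing.
It also fails if it takes over 64 s, if anything falls off the work surface, if the arm or the gripper's body presses on something with over 40 N, if the wrist force passes 120 N, or if a joint passes its speed limit or range.

ROBOT

A 6-joint arm with a two-finger parallel gripper is mounted at the origin on the work surface. World frame = base frame: x ahead of the robot, y to its left, z up, the work surface at z = 0. Lengths are in m, angles in rad, forces in N, time in s.
With the tool pointing down it reaches from about 0.425 to 0.925 m from the base axis. Payload 12.5 kg.
Tool frame: the origin (TCP) lies on the centre line of the jaws, within the pads' length; the fingertips stand 19 mm ahead of it and the grasp point (between the pads) is the TCP (tip_reach is the distance from the TCP to the fingertips, in m); z points along the fingers, y is the line along which they close (so a half turn about z gives the same grasp; the last joint's range is limited). The gripper opens to 85 mm and grips with 20 to 120 N. Pads are 22 mm wide; open, the fingers measure 114 mm over their backs; the gripper's body (76 mm by 85 mm) begins 54 mm behind the grasp point. The pads swing forward as they close: fully open they stand 13 mm farther back than shut.
Start: joints at [-1.251, 0.491, 1.559, -0, 1.092, -0.106], TCP at [0.258, -0.569, 0.215] pointing down, gripper open.
Joint ranges: [-3.1, 3.1], [-0.84, 2.19], [0.05, 2.79], [-1.13, 4.28], [0.06, 2.93], [-2.69, 2.69]. Speed limits (rad/s): [2.22, 2.22, 2.79, 3.14, 3.14, 3.14].

INTERFACE

Orientations are given as a unit quaternion [w, x, y, z].
In Python, from plant import move_ptp, move_straight, move_j, grip, sleep, solve_ik, camera, MotionError, hand_in, read_time_s, read_q, read_qvel, read_joint_torque, read_eef_pos, read_orientation, read_wrist_force, read_torque, read_finger_gap, read_grasp_force, tip_reach gives the robot as it stands. Calls block until the motion is done:
- move_ptp(position, orientation): joint-space move of the TCP to a pose.
- move_straight(position, ori=None, feed=0.15, threshold=None): straight line of the TCP; ori=None keeps the orientation; feed is the mean speed in m/s. With threshold (N) it stops when the force on the tool has changed by that much, and returns True; else False.
- move_j(angles): joint-space move.
- grip(opening): finger opening in m; the grip force is fixed at half the most; returns when the fingers have stopped.
- sleep(seconds).
- solve_ik(position, orientation): joint angles nearest the present ones, or None.
- camera(name): name is "scene" or "top" or "wrist"; returns a dict with "pixels" (420x560x3 uint8, red, green, blue), "K" (3x3 intrinsics, pixels), "R" (3x3) and "t" (3): a world point X has camera coordinates R X + t; the wrist camera has in their place "T_tool_cam" (4x4, takes a point from camera to tool coordinates, whose origin is the TCP and whose axes are the flange's). Camera axes: x right, y down, z forward; pixel columns grow to the right and rows downward; lengths in m; the calibration is good to about 2 mm. The wrist camera is an equidistant fisheye: a pixel r from the principal point sees the ray r / f radians off the axis. A picture is of the moment at which its call begins: read the wrist's pose just before it. There is no depth.
A pose or a line that the arm cannot do raises MotionError and nothing moves.
- hand_in(): hands the job in; it is judged then, once.
Readings, each from a call of its own:
- read_time_s(): time.
- read_q(): joint angles.
- read_qvel(): joint speeds.
- read_joint_torque(): joint torques, N m.
- read_eef_pos(): TCP position.
- read_orientation(): TCP orientation.
- read_wrist_force(): force on the tool from outside, world axes, zero at the start.
- read_torque(): the same for the moment, N m.
- read_finger_gap(): finger opening in m.
- read_grasp_force(): force on a finger pad.
Only numpy, scipy, OpenCV 4.12 (cv2) and the standard library are available. Lean on these libraries where they do the work, as an engineer would, in place of code of your own. Each camera call takes 0.05 s, during which the arm holds its last target. There are 200 camera calls.

## Working session

There is one attempt and no reset: what is moved stays moved. The work goes in short steps, each a Python script; the robot and the scene stay as the last script left them, time stands still between calls to the robot, and variables do not carry over. Pictures are saved under pics/ and viewed, at most 10 in all, crops included, and the job is handed in when it is done.

```bash
mkdir -p pics; ls
python3 - <<'E'
from plant import *
import cv2,numpy as np
for n in ["scene","top"]:
    c=camera(n); cv2.imwrite(f"pics/{n}0.png",c["pixels"][:,:,::-1])
    np.savez(f"{n}0.npz",**c)
    print(n,c["K"].tolist(),c["R"].round(3).tolist(),c["t"].round(3).tolist())
print(read_time_s(),read_orientation(),tip_reach if not callable(tip_reach) else tip_reach())
E
```

```text
pics
scene [[527.740192747, 0.0, 286.564005770696], [0.0, 527.740192747, 206.98938514635543], [0.0, 0.0, 1.0]] [[-0.835, 0.551, -0.003], [0.292, 0.439, -0.85], [-0.467, -0.71, -0.527]] [0.454, -0.01, 1.523]
top [[384.8336204209398, 0.0, 276.13531176322556], [0.0, 384.8336204209398, 202.35661768869556], [0.0, 0.0, 1.0]] [[0.024, -0.999, -0.028], [-0.996, -0.021, -0.087], [0.086, 0.03, -0.996]] [0.008, 0.586, 0.944]
0.1 [-4.93004726e-04  9.77422872e-01  2.11291937e-01 -5.39992867e-05] 0.019
```

View pics/scene0.png

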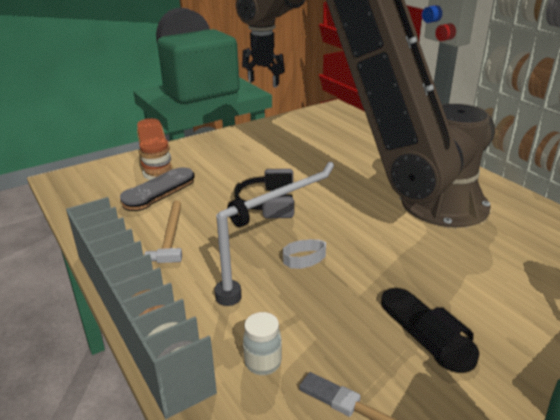

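View pics/top0.png

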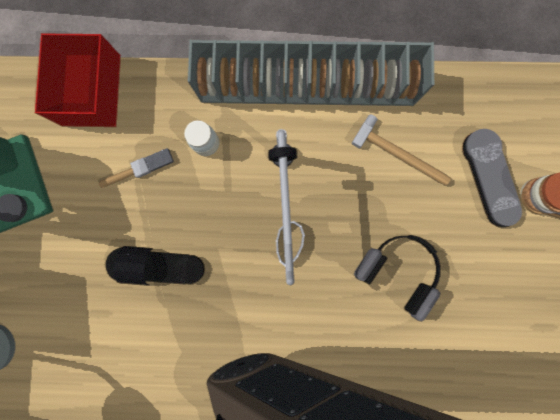

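The top view shows the ear defenders with cups near (371,266) and (422,302) and the crown near (437,245). The bar runs from the post at (282,133), past the tape at (282,154), to its end at (290,282). In the scene view the bar runs from (222,216) to (330,167). I'll zoom in to get exact pixels.

Run:
```python
import cv2
a=cv2.imread("pics/top0.png")[120:325,260:460]; cv2.imwrite("pics/tc.png",cv2.resize(a,None,fx=2.9,fy=2.9,interpolation=cv2.INTER_CUBIC))
a=cv2.imread("pics/scene0.png")[155:305,200:345]; cv2.imwrite("pics/sc.png",cv2.resize(a,None,fx=4,fy=4,interpolation=cv2.INTER_CUBIC))
```

```text
(no output)
```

View pics/tc.png

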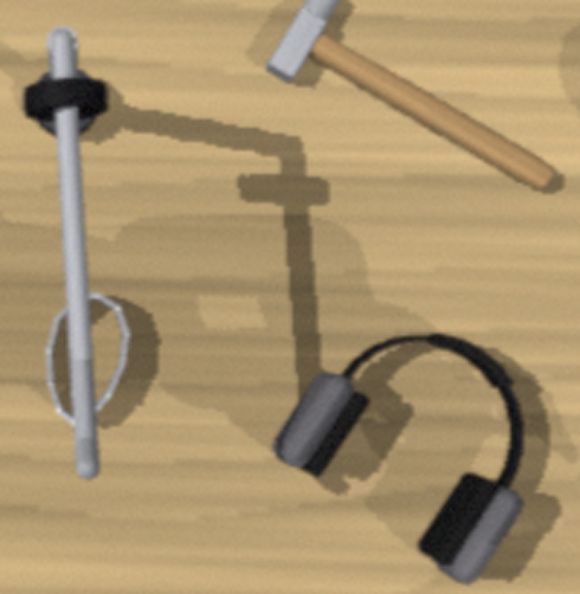

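View pics/sc.png

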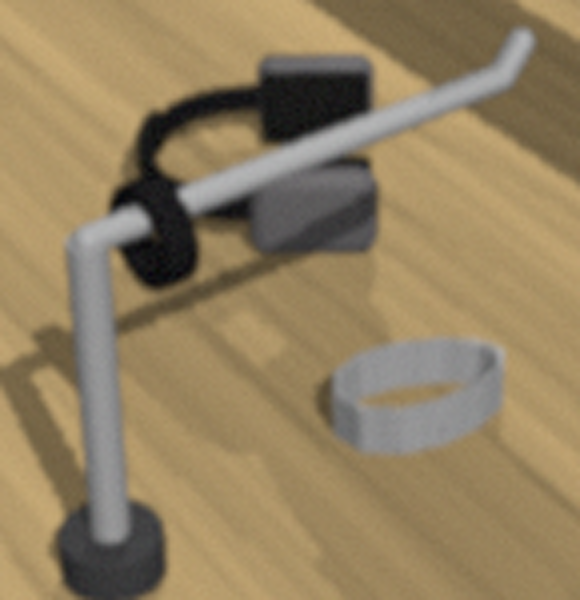

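```bash
cat > fit.py <<'E'
import numpy as np,cv2
from scipy.optimize import least_squares,minimize
C={n:np.load(f"{n}0.npz") for n in("top","scene")}
def proj(n,X):
    c=C[n];p=(np.atleast_2d(X)@c["R"].T+c["t"])@c["K"].T
    return p[:,:2]/p[:,2:]
def place(p,P): # x,y,yaw,z
    c,s=np.cos(p[2]),np.sin(p[2]);return np.array(P)@np.array([[c,-s,0],[s,c,0],[0,0,1]]).T+[p[0],p[1],p[3]]
def ray(n,uv,z):
    c=C[n];d=c["R"].T@np.linalg.inv(c["K"])@[*uv,1];o=-c["R"].T@c["t"];return o+d*(z-o[2])/d[2]
def model_mask(p,n="top",S=4):
    m=np.zeros((420*S,560*S),np.uint8);q=lambda P:np.round(((proj(n,place(p,P))+.5)*S)).astype(np.int32)
    for s in(1,-1):
        B=[[x,s*75e-3+y,z] for x in(-.044,.044) for y in(-.02,.02) for z in(0,.066)]
        cv2.fillConvexPoly(m,cv2.convexHull(q(B)),1)
    t=np.linspace(-np.pi/2,np.pi/2,61)
    for a,b in zip(t,t[1:]):
        pad=abs(a+b)/2*.078<.04;w=.015 if pad else .011;r=.005 if pad else .0025
        B=[[.044+R*np.cos(k),R*np.sin(k),.033+z] for k in(a,b) for R in(.078-r,.078+r) for z in(-w,w)]
        cv2.fillConvexPoly(m,cv2.convexHull(q(B)),1)
    return cv2.resize(m.astype(np.float32),(560,420),interpolation=cv2.INTER_AREA)
if __name__=="__main__":
    im=C["top"]["pixels"].astype(float)
    M=((im[:,:,0]-im[:,:,2])<22).astype(np.float32);M[:,:335]=0;M[:,460:]=0;M[:225]=0;M[330:]=0
    print("mask px",M.sum())
    a,b,k=[ray("top",u,.033) for u in((371,266),(422,302),(437,245))]
    m=(a+b)/2;d=np.array([b[1]-a[1],a[0]-b[0]]);d*=np.sign(d@(k-m)[:2])
    p0=[m[0],m[1],np.arctan2(d[1],d[0])];print("init",p0)
    f=lambda p:np.abs(model_mask([*p,0])-M).sum()
    r=minimize(f,p0,method="Nelder-Mead",options=dict(initial_simplex=np.array(p0)+[[0,0,0],[.01,0,0],[0,.01,0],[0,0,.1]],xatol=2e-4,fatol=.1))
    print("ear",r.x,r.fun,f(p0))
    t=lambda U,V:((U+.5)/2.9+259.5,(V+.5)/2.9+119.5); s=lambda U,V:((U+.5)/4+199.5,(V+.5)/4+154.5)
    P=np.array([[0,0,.2],[-.265,0,.2],[-.28,0,.218]])
    O={"top":[t(62,40),t(85,434),t(88,467)],"scene":[s(89,244),s(500,84),s(523,38)]}
    g=lambda p:np.concatenate([(proj(n,place(p,P))-O[n]).ravel() for n in O])
    h=least_squares(g,[.75,0,0,.015]);print("hanger",h.x,h.fun.round(1));print("bar_mid",place(h.x,[-.165,0,.2]))
    v=C["top"]["pixels"][:,:,::-1].copy();mm=model_mask([*r.x,0])
    v[:,:,2]=np.maximum(v[:,:,2],(cv2.Canny((mm*255).astype(np.uint8),100,200)));v=v[220:330,340:460]
    sv=C["scene"]["pixels"][:,:,::-1].copy();ms=model_mask([*r.x,0],"scene")
    sv[:,:,2]=np.maximum(sv[:,:,2],cv2.Canny((ms*255).astype(np.uint8),100,200))
    for q in proj("scene",place(h.x,P)):cv2.circle(sv,tuple(np.round(q).astype(int)),1,(0,255,0),-1)
    sv=sv[150:260,210:345]
    cv2.imwrite("pics/fit.png",cv2.resize(np.hstack([v,sv]),None,fx=3.1,fy=3.1,interpolation=cv2.INTER_NEAREST))
E
python3 fit.py
```

```text
mask px 1833.0
init [np.float64(0.391900204511929), np.float64(-0.2757319683481455), np.float64(-0.5945128168903036)]
ear [ 0.39362509 -0.2718952  -0.58291234] 568.3125 667.0625
hanger [0.70097979 0.00874782 0.07374726 0.01984097] [ 0.2  4.3 -0.9 -0.4 -1.5 -3.1  2.2 -2.9 -2.  -0.9 -2.5  1.7]
bar_mid [ 0.53642828 -0.00340945  0.21984097]
```

View pics/fit.png

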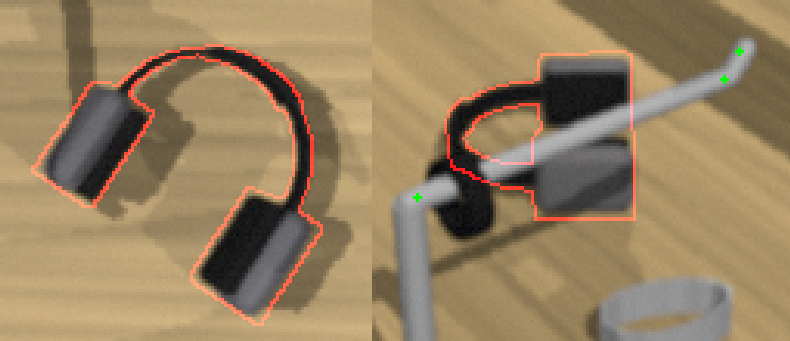

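Run:
```python
from fit import *
t=lambda U,V:((U+.5)/2.9+259.5,(V+.5)/2.9+119.5); s=lambda U,V:((U+.5)/4+199.5,(V+.5)/4+154.5)
for nm,a,b in(("elbow",t(62,40),s(89,244)),("bend",t(85,434),s(500,84)),("tip",t(88,467),s(523,38))):
    r=least_squares(lambda X:np.r_[proj("top",X)[0]-a,proj("scene",X)[0]-b],[.6,0,.22]);print(nm,r.x,r.fun.round(1))
for z in(.2,.215,.23,.245):
    e,f=ray("top",t(62,40),z),ray("top",t(88,467),z+.01);print(z,e,f,np.linalg.norm((e-f)[:2]), ray("scene",s(89,244),z),ray("scene",s(500,84),z))
print(place([.3936,-.2719,-.5829,0],[[0,.075,.033],[0,-.075,.033],[.117,0,.033]]))
```

```text
elbow [0.70908616 0.0103579  0.21706703] [-0.5  0.8 -0.9 -0.2]
bend [ 0.43398725 -0.01137783  0.21619358] [-0.7  0.9 -1.3  0. ]
tip [ 0.41506895 -0.01416724  0.23926852] [-0.4  0.5 -0.8  0. ]
0.2 [0.71530815 0.0097274  0.2       ] [ 0.41275395 -0.01524383  0.21      ] 0.3035829458228794 [ 0.69649086 -0.01242984  0.2       ] [ 0.4129414  -0.03359059  0.2       ]
0.215 [0.71125807 0.00941056 0.215     ] [ 0.41446524 -0.01508494  0.225     ] 0.2978019758523532 [0.70646806 0.00893596 0.215     ] [ 0.43006158 -0.01169172  0.215     ]
0.23 [0.70720799 0.00909372 0.23      ] [ 0.41617652 -0.01492604  0.24      ] 0.29202100588199975 [0.71644525 0.03030176 0.23      ] [0.44718176 0.01020714 0.23      ]
0.245 [0.70315792 0.00877688 0.245     ] [ 0.41788781 -0.01476715  0.255     ] 0.2862400359118297 [0.72642244 0.05166756 0.245     ] [0.46430194 0.03210601 0.245     ]
[[ 0.43488355 -0.20928476  0.033     ]
 [ 0.35231645 -0.33451524  0.033     ]
 [ 0.49127977 -0.33630234  0.033     ]]
```

```bash
cat > plan.py <<'E'
import numpy as np
from scipy.spatial.transform import Rotation as Rn
EAR=(.3936,-.2719,-.5829); YB=.079; MID=np.array([.541,-.003,.2165])
def rz(a):return Rn.from_euler('z',a).as_matrix()
R_L=rz(EAR[2]); P_L=np.array([EAR[0],EAR[1],0])
u=rz(YB)[:,0]; R_H=np.c_[[0,0,1],np.cross(-u,[0,0,1]),-u]
CROWN=np.array([.117,0,.033])
def obj_at(c): return c-R_H@CROWN          # object origin, crown point at c, hanging
def grasp(a,x,z,cup,s):
    d=np.array([-np.sin(a),0,-np.cos(a)]);y=np.array([0,s,0.])
    return np.c_[np.cross(y,d),y,d],np.array([x,.075*cup,z])
def pose(R,p,g): 
    q=Rn.from_matrix(R@g[0]).as_quat();return p+R@g[1],q[[3,0,1,2]]
E
python3 - <<'E'
from plan import *
from plant import *
for cup in(1,-1):
  for s in(1,-1):
    for a in(0,15,25,35,45,60):
      g=grasp(np.radians(a),-.012,.036,cup,s)
      r=[]
      for R,p in((R_L,P_L),(R_L,P_L+[0,0,.1]),(R_H,obj_at(MID+[0,0,.008])),(R_H,obj_at(MID+[0,0,.05])),(R_H,obj_at(MID+[-.1,0,.05]))):
        q=solve_ik(*pose(R,p,g)); r.append(None if q is None else np.round(q,2).tolist())
      print(cup,s,a,[x is not None for x in r],r[0],r[2])
E
```

```text
1 1 0 [True, True, True, True, False] [-0.59, 0.56, 2.1, -0.0, 0.48, -1.57] [-0.06, 1.25, 2.6, 2.96, 2.27, 1.45]
1 1 15 [True, True, True, True, False] [-0.59, 0.64, 1.93, -0.0, 0.83, -1.57] [-0.06, 1.01, 2.62, 3.01, 1.79, 1.51]
1 1 25 [True, True, True, True, False] [-0.59, 0.7, 1.82, -0.0, 1.05, -1.57] [-0.05, 0.82, 2.58, 3.02, 1.39, 1.54]
1 1 35 [True, True, True, True, True] [-0.58, 0.78, 1.73, -0.0, 1.25, -1.57] [-0.04, 0.66, 2.5, 3.03, 0.98, 1.57]
1 1 45 [True, True, True, True, True] [-0.58, 0.86, 1.63, -0.0, 1.44, -1.57] [-0.03, 0.54, 2.41, 3.01, 0.59, 1.61]
1 1 60 [True, True, True, False, True] [-0.58, 0.98, 1.51, -0.0, 1.7, -1.57] [-0.01, 0.46, 2.24, 2.65, 0.1, 1.98]
1 -1 0 [True, True, True, True, False] [-0.59, 0.56, 2.1, -0.0, 0.48, 1.57] [-0.06, 1.25, 2.6, 2.96, 2.27, -1.69]
1 -1 15 [True, True, True, True, False] [-0.59, 0.64, 1.93, -0.0, 0.83, 1.57] [-0.06, 1.01, 2.62, 3.01, 1.79, -1.64]
1 -1 25 [True, True, True, True, False] [-0.59, 0.7, 1.82, -0.0, 1.05, 1.57] [-0.05, 0.82, 2.58, 3.02, 1.39, -1.6]
1 -1 35 [True, True, True, True, True] [-0.58, 0.78, 1.73, -0.0, 1.
[... 979 characters left out ...]
 -1 0 [True, True, True, True, False] [-0.9, 0.57, 2.09, -0.0, 0.49, 1.25] [-0.58, 1.19, 2.53, 2.4, 2.02, -1.95]
-1 -1 15 [True, True, True, True, False] [-0.86, 0.64, 1.92, -0.1, 0.83, 1.37] [-0.56, 0.96, 2.55, 2.53, 1.61, -1.79]
-1 -1 25 [True, True, True, True, True] [-0.84, 0.71, 1.82, -0.13, 1.04, 1.4] [-0.53, 0.79, 2.52, 2.57, 1.27, -1.67]
-1 -1 35 [True, True, True, True, True] [-0.82, 0.78, 1.72, -0.15, 1.24, 1.42] [-0.49, 0.65, 2.45, 2.56, 0.92, -1.54]
-1 -1 45 [True, True, True, True, True] [-0.81, 0.86, 1.63, -0.16, 1.43, 1.43] [-0.44, 0.55, 2.36, 2.46, 0.59, -1.36]
-1 -1 60 [True, True, True, True, True] [-0.8, 0.98, 1.51, -0.19, 1.69, 1.44] [-0.37, 0.48, 2.21, 1.65, 0.22, -0.48]
```

```bash
echo 'G=grasp(np.radians(35),-.012,.036,1,-1)' >> plan.py
python3 - <<'E'
from plan import *
from plant import *
p,q=pose(R_L,P_L,G); back=-Rn.from_quat(np.r_[q[1:],q[0]]).as_matrix()[:,2]
move_ptp(p+back*.12,q); print(read_time_s())
print(move_straight(p,feed=.12,threshold=15),read_eef_pos()-p,read_time_s())
grip(0.0); print("gap",read_finger_gap(),read_grasp_force(),read_time_s())
print(move_straight(p+[0,0,.05],feed=.1),read_finger_gap(),read_wrist_force(),read_time_s())
c=camera("scene"); 
import cv2;cv2.imwrite("pics/s1.png",c["pixels"][:,:,::-1])
E
```

```text
1.6083
False [ 0.0004262  -0.0003754   0.00037348] 2.7583
gap 0.038703179695136036 60.90841770172119 3.25
False 0.03876637971528038 [-0.44384601 -0.26616095 -2.6231651 ] 3.9
```

View pics/s1.png

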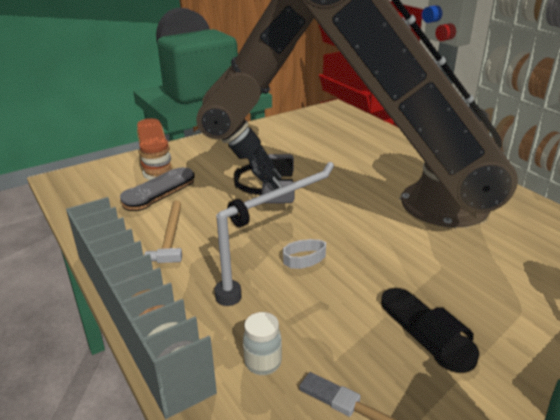

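The cup is held (gap 38.7 mm) and the ear defenders are lifted clear; nothing else in the scene view has changed. Next I need a mid pose near j5≈0.1 where the wrist can flip.

Run:
```python
from plan import *
from plant import *
for yaw in(-.35,):
 for th in(55,65):
  R=rz(yaw)@Rn.from_euler('y',-th,degrees=True).as_matrix()
  for r in(.5,.55,.6,.65,.7):
   for z in(.3,.35,.4,.45):
    # tcp in plane of azimuth yaw, lateral offset .0655 left
    t=rz(yaw)@[r,.0655,z]; q=solve_ik(*pose(R,t-R@G[1],G))
    if q is not None and q[4]<.3: print(th,r,z,t.round(3),np.round(q,2))
for dz in(.01,.06,.12,.18,.2,.22,.24):
  q=solve_ik(*pose(R_H,obj_at(MID+[0,0,.008+dz]),G)); print(dz,None if q is None else np.round(q,2), obj_at(MID+[0,0,.008+dz]).round(3))
```

```text
0.01 [-0.04  0.62  2.5   3.02  0.94 -1.57] [ 0.574 -0.     0.117]
0.06 [-0.04  0.46  2.46  3.    0.74 -1.53] [ 0.574 -0.     0.167]
0.12 [-0.04  0.29  2.4   2.94  0.51 -1.46] [ 0.574 -0.     0.228]
0.18 [-0.04  0.14  2.32  2.8   0.29 -1.31] [ 0.574 -0.     0.288]
0.2 [-0.04  0.1   2.29  2.69  0.22 -1.2 ] [ 0.574 -0.     0.308]
0.22 [-0.04  0.06  2.26  2.51  0.16 -1.02] [ 0.574 -0.     0.328]
0.24 [-0.04  0.03  2.22  2.17  0.12 -0.67] [ 0.574 -0.     0.348]
```

Run:
```python
from plan import *
from plant import *
import cv2
move_j([-.45,.06,2.26,0,.1,1.57]); print(read_eef_pos(),read_time_s())
qa=solve_ik(*pose(R_H,obj_at(MID+[0,0,.228]),G)); print(qa)
move_j([-.45,qa[1],qa[2],*qa[3:]]); print(read_finger_gap(),read_time_s())
qa=solve_ik(*pose(R_H,obj_at(MID+[0,0,.228]),G)); print(qa)
if qa is not None and abs(qa[3]-2.5)<.5: move_j(qa)
print(read_finger_gap(),read_wrist_force(),read_time_s())
c=camera("scene");cv2.imwrite("pics/s2.png",c["pixels"][:,:,::-1]);np.savez("scene2.npz",**c)
c=camera("top");cv2.imwrite("pics/t2.png",c["pixels"][:,:,::-1])
```

```text
[ 0.46686362 -0.15247422  0.26611065] 5.0917
[-0.03870526  0.06040857  2.25754561  2.51189566  0.16408397 -1.01524473]
0.03854484391669859 7.3
[-0.03870526  0.06040857  2.25754561  2.51189566  0.16408397 -1.01524473]
0.03886907157220286 [ 0.51798832  0.75254746 -2.39936604] 8.1417
```

View pics/s2.png

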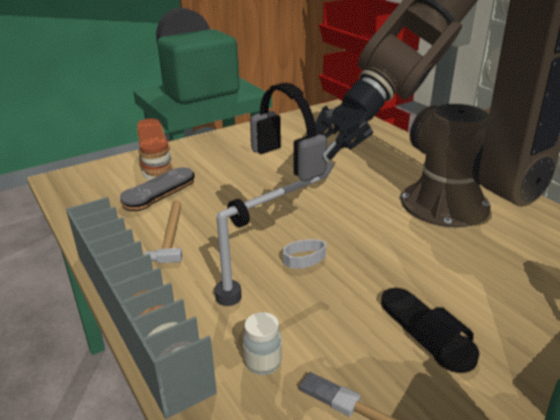

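The ear defenders are crown up above the bar, with cups at (265,132) and (310,157) and the crown near (285,88). I'll go down to about 18 mm above the bar and look again.

Run:
```python
from plan import *
from plant import *
import cv2
p,q=pose(R_H,obj_at(MID+[0,0,.026]),G)
print(move_straight(p,q,feed=.1,threshold=6),read_eef_pos()-p,read_finger_gap(),read_wrist_force(),read_time_s())
c=camera("scene")["pixels"][60:280,190:460,::-1];d=camera("top")["pixels"][100:300,200:400,::-1]
cv2.imwrite("pics/s3.png",np.hstack([cv2.resize(c,(486,396),interpolation=cv2.INTER_CUBIC),cv2.resize(d,(300,396))[:, :]]))
```

```text
False [ 9.79846299e-05 -2.08941005e-05  4.32913672e-04] 0.03890801555327868 [ 0.10262346  0.06645937 -3.02876496] 10.4083
```

View pics/s3.png

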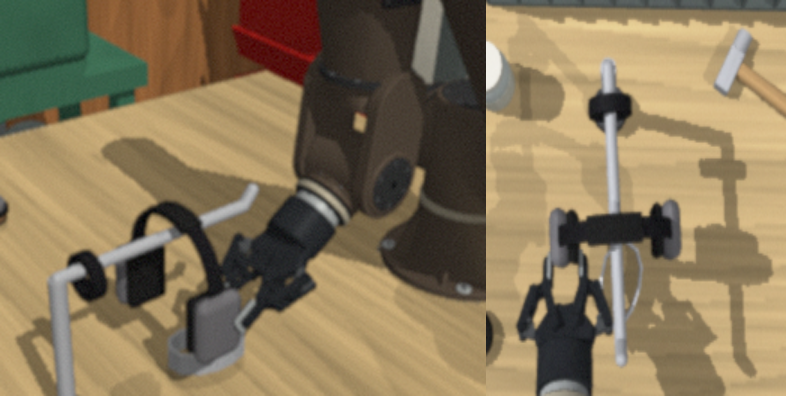

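The band stands crosswise and centred over the bar, with its middle at (614,229) in the right-hand panel. The tape, die and hammer haven't moved. Next I'll lower slowly until it touches.

Run:
```python
from plan import *
from plant import *
p0=read_eef_pos().copy(); f0=read_wrist_force().copy(); m0=read_torque().copy()
hit=move_straight(p0-[0,0,.04],feed=.012,threshold=1.2)
print(hit,read_eef_pos()-p0,read_time_s()); sleep(.4)
print("dF",read_wrist_force()-f0,"dM",read_torque()-m0,read_finger_gap(),read_time_s())
```

```text
True [ 0.00027251 -0.00013614 -0.01636306] 12.075
dF [ 1.16500798 -2.72056889  6.76004985] dM [-0.48751833 -1.32433821 -0.37109016] 0.03847251687143493 12.475
```

Run:
```python
from plan import *
from plant import *
import cv2
W0=-3.03
for i in range(8):
    f=read_wrist_force(); print(f.round(2),read_time_s())
    if f[2]<0.3: break
    move_straight(read_eef_pos()+[0,0,.0004],feed=.01); sleep(.15)
R=Rn.from_quat(np.roll(read_orientation(),-1)).as_matrix()
p=read_eef_pos().copy(); grip(.06); sleep(.3); print(read_finger_gap(),read_wrist_force().round(2),read_time_s())
c=camera("scene")["pixels"][60:280,190:460,::-1];d=camera("top")["pixels"][100:300,200:400,::-1]
cv2.imwrite("pics/s4.png",np.hstack([cv2.resize(c,(486,396),interpolation=cv2.INTER_CUBIC),cv2.resize(d,(300,396))]))
```

```text
[ 1.89 -2.68  4.92] 12.475
[ 0.32 -0.56  0.72] 12.875
[-1.18 -0.11 -2.7 ] 13.275
0.0599073915800579 [-0.4 -0.3 -0.5] 13.9167
```

View pics/s4.png

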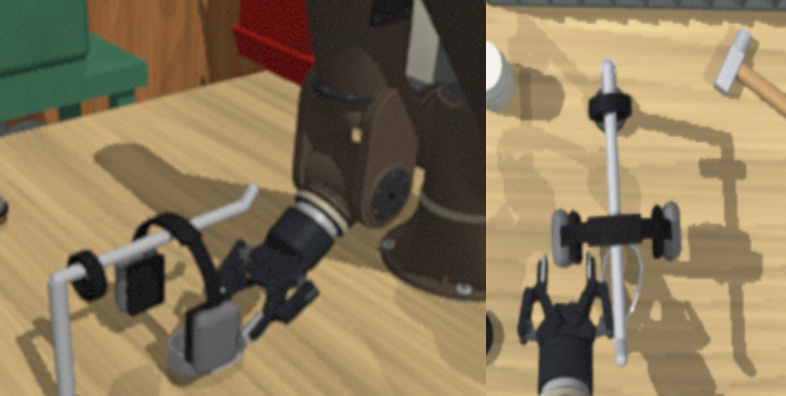

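The band lies on the bar with a cup on each side, and the fingers are open either side of the left cup. I'll retract along the tool axis, go up beside the bar end, and let them settle.

Run:
```python
from plan import *
from plant import *
import cv2
z=Rn.from_quat(np.roll(read_orientation(),-1)).as_matrix()[:,2]
p=read_eef_pos().copy()
for d in(.13,.11,.09,.07):
    try: print(d,move_straight(p-z*d,feed=.06,threshold=5)); break
    except MotionError as e: print(d,e)
print(read_eef_pos(),read_q().round(2),read_wrist_force().round(2),read_time_s())
try: move_straight(read_eef_pos()+[-.02,.08,.03],feed=.1)
except MotionError as e: print(e)
a=camera("scene")["pixels"].astype(int); sleep(3); b=camera("scene");t=camera("top")["pixels"][100:300,200:400,::-1]
print("diff",np.abs(a-b["pixels"])[80:280,200:340].max(),np.abs(a-b["pixels"])[80:280,200:340].mean(),read_eef_pos(),read_time_s())
c=b["pixels"][60:280,190:460,::-1]
cv2.imwrite("pics/s5.png",np.hstack([cv2.resize(c,(486,396),interpolation=cv2.INTER_CUBIC),cv2.resize(t,(300,396))]))
```

```text
0.13 False
[0.42618103 0.06303279 0.17276798] [-0.1   0.38  2.7   2.95  0.9  -1.56] [ 0.4   0.57 -0.08] 16.3333
diff 26 1.926904761904762 [0.40617733 0.14303425 0.20275676] 20.5083
```

View pics/s5.png

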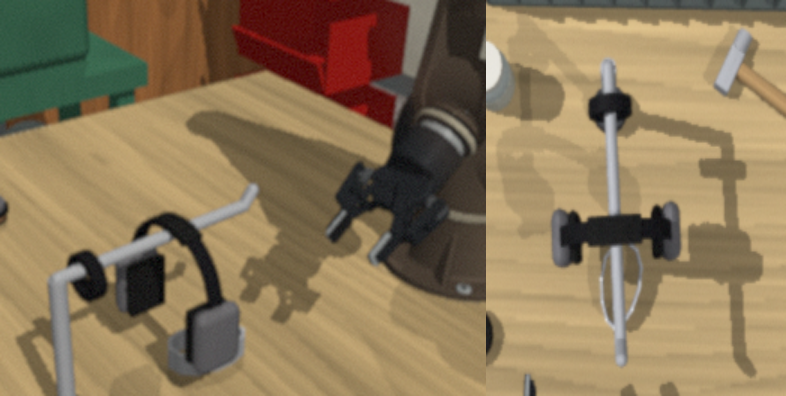

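It hangs straight and crosswise on the free stretch, with the tape and die in place and the arm clear. One last check for swing, then I'll hand in.

Run:
```python
from plant import *
import cv2,numpy as np
f=lambda:cv2.GaussianBlur(camera("scene")["pixels"],(7,7),2).astype(int)[80:280,200:340]
I=[f()]
for dt in(.15,.2,.25,2): sleep(dt);I.append(f())
d=[np.abs(i-I[0]).max() for i in I[1:]];print(d,read_time_s())
if max(d)<8: print(hand_in())
```

```text
[np.int64(2), np.int64(2), np.int64(3), np.int64(2)] 23.3583
the job is handed in; nothing more can be done
None
```

The ear defenders hang crown up and still on the bar's free stretch, one cup on each side, with the tape roll still on the bar and nothing else on the bench seen to move; I handed the job in at about 23 s.

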